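# Hold the moisture gauge on a clay test piece

### The arm

A 7-joint arm with a two-finger parallel gripper is mounted at the origin on the work surface. World frame = base frame: x ahead of the robot, y to its left, z up, the work surface at z = 0. Lengths are in mm, angles in rad, forces in N, time in s.
With the tool pointing down it reaches from about 400 to 850 mm from the base axis. Payload 10.4 kg.
Tool frame: the origin (TCP) lies on the centre line of the jaws, within the pads' length; the fingertips stand 14 mm ahead of it and the grasp point (between the pads) lies 5 mm behind it (env.nose_length is the distance from the TCP to the fingertips, in mm); z points along the fingers, y is the line along which they close (so a half turn about z gives the same grasp; the last joint's range is limited). The gripper opens to 85 mm and grips with 20 to 120 N. Pads are 22 mm wide; open, the fingers measure 114 mm over their backs; the gripper's body (76 mm by 85 mm) begins 54 mm behind the grasp point. The pads swing forward as they close: fully open they stand 13 mm farther back than shut.
Start: joints at [-1.128, 0.332, -0.065, 1.46, 0.022, 1.35, -0.088], TCP at [280.702, 558.441, 245.338] pointing down, gripper open.
Joint ranges: [-2.6, 2.6], [-0.5, 2.12], [-1.47, 1.34], [0.16, 2.42], [-1.27, 4.41], [0.06, 2.06], [-2.6, 2.6]. Speed limits (rad/s): [2.22, 2.22, 2.79, 2.79, 3.14, 3.14, 3.14].

### API

Orientations are given as a unit quaternion [x, y, z, w].
In Python, from cell import env, cams, spot_in, tip_of gives the robot as it stands. The module is installed in compiled form; this text tells all that it offers. Calls block until the motion is done:
- env.movep(position, orientation): joint-space move of the TCP to a pose.
- env.move_straight(position, max_speed=150, frame=None): straight line of the TCP; frame=None keeps the orientation; max_speed is the mean speed in mm/s.
- env.set_joints(angles): joint-space move.
- env.open_gripper() and env.close_gripper(force=None): open the fingers fully, or close them until they stop; force is the grip in N (None keeps the last).
- env.pause(seconds).
- env.ik(position, orientation): joint angles nearest the present ones, or None.
- cams.camera(name): name is "scene" or "top" or "wrist"; returns a dict with "pixels" (384x512x3 uint8, red, green, blue), "fx", "fy", "cx", "cy" (pixels), "dist" ([k1, k2, p1, p2, k3] as OpenCV has them; the pictures are not rectified), "rvec" (rotation vector, rad) and "tvec" (3), from world to camera coordinates, as OpenCV has them. Camera axes: x right, y down, z forward; pixel columns grow to the right and rows downward; lengths in mm; the calibration is good to about 2 mm. A picture is of the moment at which its call begins. There is no depth.
A pose or a line that the arm cannot do raises env.MotionError and nothing moves.
- env.hand_in(): hands the job in; it is judged then, once.
Trained networks look in a picture, given as the dict that the camera call returned (one of the last four; its "shot" number tells which), for a name from the list of things; names that differ only in an ending like _2 or _b are one class to them, and where a whole thing is asked for, a point or a joint stands for the part that bears it (a point fixed in the world has none). Each returns a list of dicts, best first, with "conf" (0 to 1); they miss things now and then, are a little off and sometimes report something else, mostly with a low value. They report only what shows in the picture. A call takes as long as a camera call.
- spot_in(picture, target): "location" ([column, row] in pixels, amid what is visible of it).
- tip_of(picture, target): "location" ([column, row] in pixels: a listed point, or the origin of a listed thing).
Readings, each from a call of its own:
- env.read_t(): time.
- env.read_q(): joint angles.
- env.read_joint_velocities(): joint speeds.
- env.read_joint_efforts(): joint torques, N m.
- env.read_tcp_pos(): TCP position.
- env.read_tcp_rot(): TCP orientation.
- env.read_wrist_force(): force on the tool from outside, world axes, zero at the start.
- env.read_wrist_torque(): the same for the moment, N m.
- env.read_finger_gap(): opening from 0.0 (shut) to 1.0 (fully open).
- env.read_finger_force(): force on a finger pad.
Only numpy, scipy, OpenCV 4.12 (cv2) and the standard library are available. Lean on these libraries where they do the work, as an engineer would, in place of code of your own. Each camera call takes 0.05 s, during which the arm holds its last target. There are 200 camera calls.

### The job

Stand the clay test piece with the slanted top upright in the round socket of the plaster block, setting it right down on the socket's floor before you let go of it. Then take the moisture gauge out of its wooden holder and hold its spring tip on the ringed mark in the middle of the slanted face, with the gauge square to that face and pressed lightly so that the tip is about half in, never jammed hard against the clay. Finish while still holding the gauge there, and leave the other things on the bench where they are.

Things in the scene. Friction and masses are not known exactly. Their poses are not given: they have to be found in the camera images.
- test_piece: Clay cylinder, 44 mm diameter, loose, about 0.2 kg, its top cut slantwise at 18 degrees: 68 mm tall on the low side, 82 mm on the high side, 75 mm on the axis. Foot edge bevelled 2 x 3 mm. Origin: centre of its underside; z up along its axis, its high side towards its own +x. At the start it stands on the bench with its low side (its -x) turned away from the robot, give or take 35 degrees.
- mark (a point): The marked spot: centre of a thin dark ring (19 mm outside diameter) drawn in the middle of the slanted face, on the piece's axis 75 mm above its underside. z is the outward normal of the slanted face (18 degrees from the piece's own z, leaning to the piece's -x); x runs uphill in the face, y is the piece's y.
- socket_block: White plaster block 96 x 96 x 35 mm, fixed to the bench, with one round socket in the middle of its top: 47 mm diameter, 25 mm deep, mouth bevelled 2 mm. Origin: centre of its underside, z up, so the mouth is at z = 35 mm.
- socket_floor (a point): Centre of the socket's floor, 10 mm above the bench. The origin of a fully seated test piece lies here.
- holder: Light wooden block 60 x 60 x 60 mm, fixed to the bench, with a round bore (24 mm, 54 mm deep) in the middle of its top, in which the gauge stands. Origin: centre of its underside.
- gauge: Moisture gauge, 0.14 kg, upright in the holder. Grey box handle 34 (x) by 26 (y) by 85 mm tall, small screen on its -x face; below it a round nose, 20 mm diameter, 20 mm long, then a steel spring tip, 10 mm diameter. Origin: centre of the handle's underside, resting on the holder's top (60 mm above the bench); z towards handle top (+85 mm); nose end at -20 mm, tip end at -48 mm when out.
- gauge_tip (a point): Lowest point of the gauge's rounded spring tip (5 mm radius), on the gauge's axis, 48 mm below the gauge's origin when the spring is out; it rides up towards the handle as it is pressed.
- plunger (a joint): How far the spring tip is pushed into the gauge, in m: 0 = out, 0.012 = fully in (bottomed). The spring starts at about 1 N and rises 0.25 N per mm: about 2.5 N at 6 mm (half in), 4 N just before it bottoms.
- flat_piece: Bystander: clay cylinder of the same clay and 44 mm diameter, but with a flat level top, 75 mm tall, no ring mark. Origin: centre of its underside. To be left alone.
- dark_stone: Bystander: loose dark round pebble, 42 mm across, 15 mm high. Origin: centre of its underside.
- pale_stone: Bystander: loose pale round pebble, 60 mm across, 19 mm high. Origin: centre of its underside.
- wooden_rib: Bystander: loose flat wooden slip, 45 x 110 x 8 mm, long side along its y. Origin: centre of its underside.
- jar_lid: Bystander: loose white jar lid, 56 mm across, 14 mm high. Origin: centre of its underside.

How it is judged (in metres and radians):
On the way, in this order (a step that is already met when the one before it is completed fails the run):
1. the slanted test piece stands fully down in the socket, upright, and has been let go (horizontal distance between test_piece and socket_floor below 0.004 m and z of test_piece in the frame of socket_floor below 0.003 m and angle between test_piece's own z axis and vertical below 0.06 rad and contact force between the fingers and test_piece below 0.05 N), for 0.2 s.
2. the gauge is in the fingers and out of the holder (contact force between the fingers and gauge above 1 N and z of gauge_tip in the frame of holder above 0.06 m and contact force between gauge and test_piece below 0.05 N), for 0.1 s.
At the end, for the whole second after the job is handed in: Piece still seated (4 mm of centre, 3 mm of floor, upright within 3.4 deg), untouched by the arm; gauge held still in the fingers, off holder and block, tip within 6 mm of the mark, square to the face within 8 deg, tip pushed in 2 to 10.5 mm, pressing 0.5 to 6 N (horizontal distance between test_piece and socket_floor below 0.004 m and z of test_piece in the frame of socket_floor below 0.003 m and angle between test_piece's own z axis and vertical below 0.06 rad and contact force between the arm and test_piece below 0.1 N and distance between gauge_tip and mark below 0.006 m and angle between the z axis of gauge and the z axis of mark, either way round below 0.14 rad and value of joint plunger between 0.002 and 0.0105 m and contact force between gauge and test_piece between 0.5 and 6 N and contact force between the fingers and gauge above 1 N and contact force between gauge and holder below 0.1 N and contact force between gauge and socket_block below 0.1 N and linear speed of gauge below 0.02 m/s); the arm keeps its last pose, push and grip.
It fails at once if the gauge is jammed against the clay with more than 12 N (contact force between gauge and test_piece above 12 N).
It fails at once if the test piece is let go above the socket and dropped in (horizontal distance between test_piece and socket_floor below 0.02 m and z of test_piece in the frame of socket_floor above 0.008 m and contact force between the fingers and test_piece below 0.02 N).
It fails at once if the flat-topped piece is disturbed (distance of flat_piece from where it was at the start of the episode above 0.02 m).
It fails at once if a stone is disturbed (distance of any of dark_stone, pale_stone from where it was at the start of the episode above 0.02 m).
It fails at once if the wooden rib or the jar lid is disturbed (distance of any of wooden_rib, jar_lid from where it was at the start of the episode above 0.02 m).
It also fails if it takes over 59 s, if anything falls off the work surface, if the arm or the gripper's body presses on something with over 40 N, if the wrist force passes 120 N, or if a joint passes its speed limit or range.

## Working session

There is one attempt and no reset: what is moved stays moved. The work goes in short steps, each a Python script; the robot and the scene stay as the last script left them, time stands still between calls to the robot, and variables do not carry over. Pictures are saved under pics/ and viewed, at most 10 in all, crops included, and the job is handed in when it is done.

```bash
mkdir -p pics; cat > h.py <<'E'
import numpy as np, cv2
from cell import env, cams, spot_in, tip_of
from scipy.spatial.transform import Rotation as R
def cam(n): return cams.camera(n)
def K(c): return np.array([[c['fx'],0,c['cx']],[0,c['fy'],c['cy']],[0,0,1.]])
def ray(c,px):
    p=cv2.undistortPoints(np.array([[px]],float),K(c),np.array(c['dist'],float))[0,0]
    M=cv2.Rodrigues(np.array(c['rvec'],float))[0]; t=np.array(c['tvec'],float).ravel()
    d=M.T@np.array([p[0],p[1],1]); return -M.T@t, d/np.linalg.norm(d)
def atz(c,px,z):
    o,d=ray(c,px); return o+d*(z-o[2])/d[2]
def tri(obs):
    A=np.zeros((3,3));b=np.zeros(3);L=[]
    for c,px in obs:
        o,d=ray(c,px);P=np.eye(3)-np.outer(d,d);A+=P;b+=P@o;L.append((o,d))
    x=np.linalg.solve(A,b)
    return x,[round(float(np.linalg.norm(np.cross(x-o,d))),1) for o,d in L]
def proj(c,X):
    return cv2.projectPoints(np.array(X,float).reshape(-1,1,3),np.array(c['rvec'],float),np.array(c['tvec'],float),K(c),np.array(c['dist'],float))[0][:,0]
def save(c,n): cv2.imwrite('pics/'+n,cv2.cvtColor(c['pixels'],cv2.COLOR_RGB2BGR))
def down(yaw): # tool z down, tool y along world direction yaw+90deg
    return (R.from_euler('z',yaw)*R.from_euler('x',np.pi)).as_quat()
E
cat > a.py <<'E'
from h import *
S={n:cam(n) for n in('scene','top','wrist')}
for n in S: save(S[n],n+'0.png')
im=np.hstack([S['scene']['pixels'],S['top']['pixels']])
print(env.read_t(),env.read_tcp_rot())
for t in ['test_piece','mark','socket_block','socket_floor','holder','gauge','gauge_tip','flat_piece','dark_stone','pale_stone','wooden_rib','jar_lid']:
    o=[]
    for n in S:
        r=tip_of(S[n],t)[:2]; print(t,n,[(np.round(x['location']).tolist(),round(x['conf'],2)) for x in r])
        if r and r[0]['conf']>.4:o.append((S[n],r[0]['location']))
    if len(o)>1: x,e=tri(o);print('   ',x.round(1),e)
E
python3 a.py
```

```text
0.15 [ 2.30809045e-01  9.72998926e-01 -5.16415193e-04 -9.32871912e-05]
test_piece scene [([303.0, 174.0], 0.78), ([224.0, 243.0], 0.2)]
test_piece top [([175.0, 182.0], 0.84)]
test_piece wrist []
    [619.8 230.8  19.7] [2.5, 2.5]
mark scene [([308.0, 163.0], 0.64)]
mark top [([168.0, 178.0], 0.84)]
mark wrist []
    [625.  241.3  65.6] [0.0, 0.0]
socket_block scene [([184.0, 268.0], 0.63)]
socket_block top [([370.0, 206.0], 0.8)]
socket_block wrist []
    [ 558.6 -280.     3.9] [1.3, 1.3]
socket_floor scene [([182.0, 266.0], 0.58)]
socket_floor top [([372.0, 205.0], 0.96)]
socket_floor wrist []
    [ 558.5 -283.2   15.1] [1.7, 1.7]
holder scene [([251.0, 220.0], 0.74)]
holder top [([268.0, 194.0], 0.71), ([123.0, 200.0], 0.18)]
holder wrist []
    [588.7 -15.6 -12. ] [3.5, 3.5]
gauge scene [([249.0, 205.0], 0.8), ([249.0, 216.0], 0.49)]
gauge top [([188.0, 255.0], 0.62), ([269.0, 194.0], 0.44)]
gauge wrist []
    [ 403.3  224.9 -261.8] [22.3, 22.3]
gauge_tip scene []
gauge_tip top []
gauge_tip wrist []
flat_piece scene [([257.0, 163.0], 0.51)]
flat_piece top [([371.0, 208.0], 0.63), ([184.0, 256.0], 0.56)]
flat_piece wrist []
    [ 607.5 -149.9  326.8] [88.3, 88.3]
dark_stone scene [([227.0, 242.0], 0.64), ([314.0, 152.0], 0.23)]
dark_stone top [([317.0, 196.0], 0.7)]
dark_stone wrist []
    [ 587.6 -138.3   -1.8] [4.8, 4.8]
pale_stone scene [([349.0, 182.0], 0.68)]
pale_stone top [([154.0, 139.0], 0.74)]
pale_stone wrist []
    [748.5 299.9   2.9] [10.1, 10.1]
wooden_rib scene [([262.0, 287.0], 0.89), ([344.0, 183.0], 0.61)]
wooden_rib top [([341.0, 128.0], 0.72)]
wooden_rib wrist []
    [ 767.1 -204.1   12.6] [4.1, 4.1]
jar_lid scene [([315.0, 150.0], 0.71)]
jar_lid top [([121.0, 201.0], 0.83)]
jar_lid wrist []
    [573.  376.7  13.3] [2.0, 2.0]
```

```bash
python3 -c "
import cv2,numpy as np
a=cv2.imread('pics/scene0.png');b=cv2.imread('pics/top0.png')
a=cv2.resize(a[100:340,150:400],None,fx=2.3,fy=2.3);b=cv2.resize(b[90:300,90:430],None,fx=2.3,fy=2.3)
cv2.imwrite('pics/s1.png',a);cv2.imwrite('pics/t1.png',b)"
```

```text
(no output)
```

View pics/s1.png

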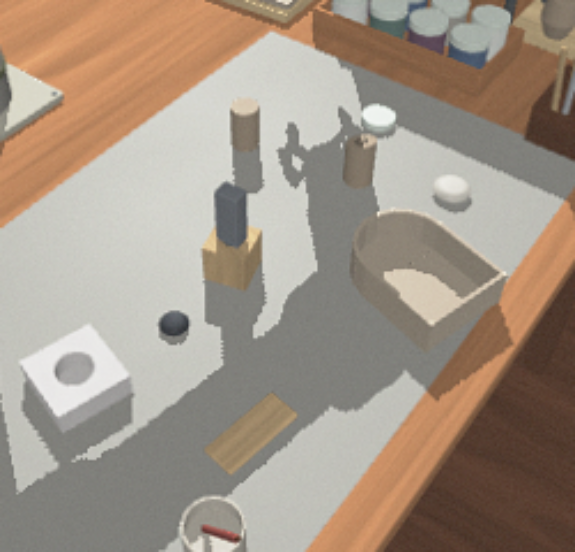

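View pics/t1.png

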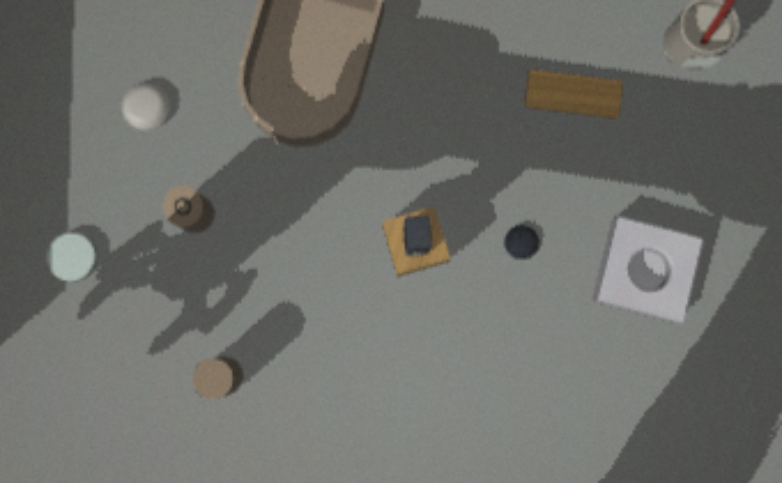

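The scene view shows the ringed piece at about (308,163), the gauge in its holder at (249,205) and the socket at (182,266). The top view shows the ring at (169,180), the flat piece at (183,254) and the socket at (372,206). An unlisted dish and a cup stand on the far side, to be avoided. Next are wrist views of the piece.

```bash
cat > b.py <<'E'
from h import *
S=[]
for k,(p,yw) in enumerate([((560,215,300),200),((620,170,300),200),((640,240,330),200)]):
    q=env.ik(list(p),down(np.radians(yw)).tolist())
    if q is None: print('noik',p);continue
    try: env.movep(list(p),down(np.radians(yw)).tolist())
    except env.MotionError as e: print(e);continue
    c=cam('wrist');save(c,f'w{k}.png')
    for t in('test_piece','mark'):
        print(k,t,[(np.round(x['location'],1).tolist(),round(x['conf'],2)) for x in tip_of(c,t)[:2]])
    o,d=ray(c,(c['cx'],c['cy']));print(env.read_tcp_pos(),o.round(),d.round(2),proj(c,[619,235,0])[0])
    S.append(c)
for t in('test_piece','mark'):
    o=[(c,r[0]['location']) for c in S for r in [tip_of(c,t)] if r and r[0]['conf']>.4]
    if len(o)>1:print(t,*tri(o))
print(env.read_t())
im=np.hstack([cv2.resize(c['pixels'],(400,300)) for c in S[:2]])
cv2.imwrite('pics/w.png',im[:,:,::-1])
E
python3 b.py
```

```text
0 test_piece [([254.2, 186.0], 0.72)]
0 mark [([254.5, 211.4], 0.6)]
[559.59454431 216.02308322 299.82186506] [482. 187. 429.] [ 0.3   0.11 -0.95] [252.70792382 188.47043169]
1 test_piece [([305.9, 158.1], 0.74)]
1 mark [([313.3, 177.2], 0.87)]
[619.3564156  171.4623288  300.04657512] [543. 140. 428.] [ 0.3   0.11 -0.95] [304.12551232 157.77756656]
2 test_piece [([256.3, 122.1], 0.86)]
2 mark [([256.2, 130.9], 0.64)]
[639.7590599  239.12055555 329.93805471] [562. 213. 459.] [ 0.3   0.11 -0.95] [254.6876179  120.44835613]
test_piece [621.06094549 238.83355779 -14.80981513] [1.9, 1.8, 1.1]
mark [621.85855923 237.57065532  69.76652057] [0.8, 1.4, 1.1]
5.1417
```

View pics/w.png

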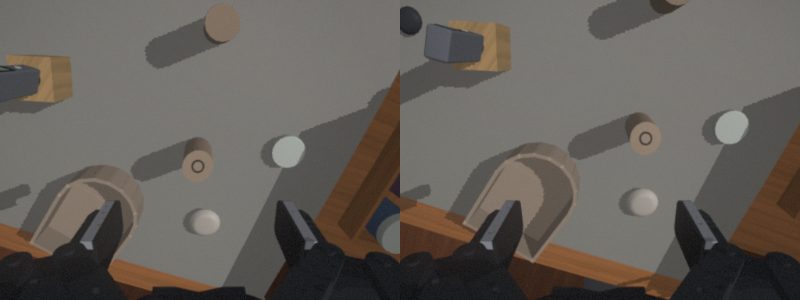

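The left wrist view has the ring at about (254,211) in full-frame pixels, and the right one at (313,177). Both triangulate to (622,238,70). Next I need the piece's yaw from close views.

```bash
cat > c.py <<'E'
from h import *
import pickle
S=[]
P=np.array([621,237.5])
for yw in(250,200,150):
    a=np.radians(yw+180); p=[*(P-15*np.array([np.cos(a),np.sin(a)])),210]
    try: env.movep(p,down(np.radians(yw)).tolist())
    except env.MotionError as e: print(yw,e);continue
    c=cam('wrist');S.append(c)
    print(yw,env.read_q().round(2) if hasattr(env.read_q(),'round') else env.read_q(),proj(c,[*P,70])[0].round())
    for t in('test_piece','mark'):
        print(t,[(np.round(x['location'],1).tolist(),round(x['conf'],2)) for x in tip_of(c,t)[:2]])
pickle.dump(S,open('S.pkl','wb'))
for t in('test_piece','mark'):
    o=[(c,r[0]['location']) for c in S for r in [tip_of(c,t)] if r and r[0]['conf']>.4]
    if len(o)>1:print(t,*tri(o))
print(env.read_t())
im=np.hstack([cv2.resize(c['pixels'][int(v)-70:int(v)+70,int(u)-60:int(u)+60],None,fx=2.2,fy=2.2) for c in S for u,v in [proj(c,[*P,50])[0]] if v<314])
cv2.imwrite('pics/c.png',im[:,:,::-1])
E
python3 c.py
```

```text
250 [-0.44  0.41  0.02  1.42 -0.01  1.3   2.38] [256. 196.]
test_piece [([257.3, 170.6], 0.56)]
mark [([257.3, 200.1], 0.94)]
200 [-0.55  0.4   0.16  1.45 -0.06  1.3   1.53] [255. 196.]
test_piece [([256.7, 171.8], 0.89)]
mark [([256.0, 197.6], 0.73)]
150 [-0.67  0.42  0.29  1.44 -0.12  1.3   0.68] [254. 195.]
test_piece [([254.9, 170.2], 0.86), ([360.0, 56.0], 0.38)]
mark [([254.6, 195.4], 0.83)]
test_piece [620.31393998 238.19878925  -4.56630594] [1.7, 1.4, 0.5]
mark [620.14556462 238.38998104  75.58645021] [0.6, 0.6, 0.7]
8.375
```

View pics/c.png

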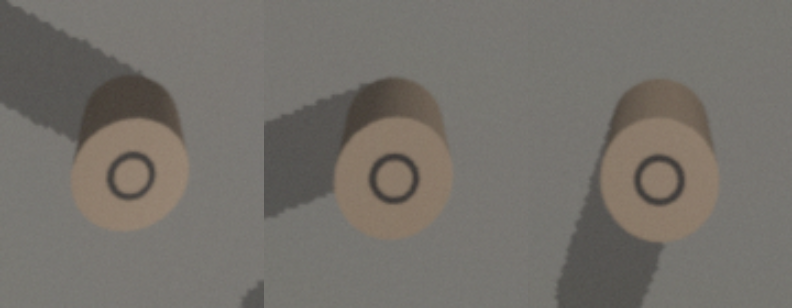

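The three crops (yaws 250, 200 and 150) show the piece cleanly, with the ring centred near (256,198) in each frame. I'll fit the yaw by silhouette.

```bash
cat > fit.py <<'E'
from h import *
import pickle
from scipy.optimize import minimize
def fit(S,P,z0=0,zfoot=0,yaws=range(0,360,20)):
    # silhouettes at 4x resolution; zfoot = lowest visible height
    D=[]
    for c in S:
        u,v=proj(c,[*P,z0+40])[0].astype(int); r=60
        im=c['pixels'][v-r:v+r,u-r:u+r].astype(np.float32)
        im=cv2.resize(im,None,fx=4,fy=4,interpolation=cv2.INTER_CUBIC)
        s=cv2.GaussianBlur((im[...,0]-im[...,2])/(im.sum(2)+1),(0,0),2)
        t,_=cv2.threshold(np.clip(s*1000,0,255).astype(np.uint8),0,255,cv2.THRESH_OTSU)
        m=(s*1000>t).astype(np.uint8)
        n,l,st,_=cv2.connectedComponentsWithStats(m); m=(l==l[240,240]).astype(np.uint8) if l[240,240] else m
        m=cv2.morphologyEx(m,cv2.MORPH_CLOSE,np.ones((25,25)))
        D.append((c,u-r,v-r,m))
    a=np.linspace(0,2*np.pi,60)
    def cost(p,full=False):
        x,y,yw=p[0],p[1],p[2]/20
        X=np.vstack([np.c_[22*np.cos(a),22*np.sin(a),75+22*np.tan(np.radians(18))*np.cos(a)],
          np.c_[22*np.cos(a),22*np.sin(a),0*a+3],np.c_[20*np.cos(a),20*np.sin(a),0*a]])
        X=R.from_euler('z',yw).apply(X)+[x,y,z0]; e=[]
        for c,u,v,m in D:
            q=((proj(c,X)-[u,v]+.5)*4-.5)
            k=np.zeros_like(m);cv2.fillConvexPoly(k,cv2.convexHull((q*16).astype(np.int32)),1,shift=4)
            mk=np.argwhere(m).mean(0);kk=np.argwhere(k).mean(0);s=np.round(mk-kk)  # calibration slack: half the shift removed
            k2=cv2.warpAffine(k,np.float32([[1,0,s[1]],[0,1,s[0]]]),k.shape[::-1])
            e.append(((k2!=m).sum()+.2*(k!=m).sum())/m.sum())
        return e if full else sum(e)
    best=min((minimize(cost,[*P,np.radians(y)*20],method='Nelder-Mead',options=dict(initial_simplex=[[*P,np.radians(y)*20],[P[0]+3,P[1],np.radians(y)*20],[P[0],P[1]+3,np.radians(y)*20],[*P,np.radians(y+25)*20]],maxiter=80)) for y in yaws),key=lambda r:r.fun)
    print('xy',best.x[:2].round(1),'yaw',np.degrees(best.x[2]/20).round(1),best.fun,np.round(cost(best.x,True),3))
    for y in range(0,360,30): print(y,round(cost([*best.x[:2],np.radians(y)*20]),3),end=' ')
    return best.x
if __name__=='__main__':
    fit(pickle.load(open('S.pkl','rb')),[620.2,238.2])
E
python3 fit.py
```

```text
xy [621.5 236.6] yaw 333.7 0.04264058271931565 [0.012 0.013 0.017]
0 0.099 30 0.176 60 0.244 90 0.297 120 0.331 150 0.345 180 0.34 210 0.312 240 0.261 270 0.192 300 0.112 330 0.048
```

```bash
cat > d.py <<'E'
from h import *
import pickle
from fit import fit
G={}
for nm,P,z,ts in(('g',(589,-14),330,('gauge','holder')),('s',(558,-283),230,('socket_floor','socket_block'))):
    S=[];P=np.array(P)
    for yw in(200,150):
        a=np.radians(yw+180); p=[*(P-15*np.array([np.cos(a),np.sin(a)])),z]
        try: env.movep(p,down(np.radians(yw)).tolist())
        except env.MotionError as e: print(yw,e);continue
        c=cam('wrist');S.append(c)
    for t in ts:
        o=[]
        for c in S:
            r=tip_of(c,t); print(t,[(np.round(x['location'],1).tolist(),round(x['conf'],2)) for x in r[:2]])
            if r:o.append((c,r[0]['location']))
        if len(o)>1:print(t,*tri(o))
    G[nm]=S
G['fix']=[cam('scene'),cam('top')]
pickle.dump(G,open('G.pkl','wb'));print(env.read_t())
im=np.hstack([cv2.resize(c['pixels'],(400,300)) for c in (G['g'][0],G['s'][0])])
u,v=proj(G['fix'][0],[620,237,40])[0].astype(int)
z=cv2.resize(G['fix'][0]['pixels'][v-25:v+25,u-25:u+25],(300,300));im=np.vstack([im,np.hstack([z,cv2.resize(G['g'][1]['pixels'],(400,300)),im[:,:100]*0])])
cv2.imwrite('pics/d.png',im[:,:,::-1])
E
python3 d.py
```

```text
gauge [([255.7, 156.7], 0.79)]
gauge [([252.6, 156.7], 0.67), ([436.4, 72.6], 0.54)]
gauge [584.77220441 -13.35425605  67.64580668] [0.1, 0.1]
holder [([251.5, 146.6], 0.59)]
holder [([251.0, 148.0], 0.56)]
holder [587.75252149 -17.5548955    0.7403893 ] [0.6, 0.6]
socket_floor [([261.8, 165.7], 0.84)]
socket_floor [([257.2, 164.5], 0.94)]
socket_floor [ 553.51904894 -277.04047605   10.93331432] [1.6, 1.6]
socket_block [([260.1, 164.8], 0.92)]
socket_block [([256.0, 164.1], 0.9)]
socket_block [ 554.00858782 -278.52575414    6.11659193] [1.2, 1.2]
13.175
```

View pics/d.png

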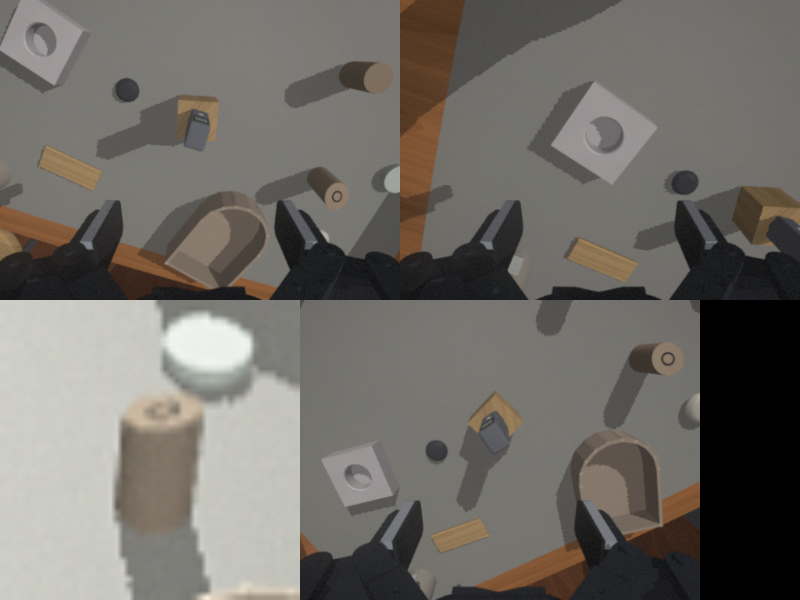

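The scene crop confirms that the low side is to the left, i.e. toward the robot, which contradicts the text. The wrist fit gives yaw ≈ 334°, and I trust the images. The gauge is at about (255,150) in the wrist frames and the socket at (260,165). Next I'll measure both in more detail.

```bash
cat > e.py <<'E'
from h import *
import pickle
G=pickle.load(open('G.pkl','rb'))
def quad(m):
    k=max(cv2.findContours(m,cv2.RETR_EXTERNAL,cv2.CHAIN_APPROX_NONE)[0],key=cv2.contourArea)
    h=cv2.convexHull(k)
    for e in np.linspace(.01,.15,60):
        a=cv2.approxPolyDP(h,e*cv2.arcLength(h,True),True)
        if len(a)<=4: return a[:,0].astype(float),k
tiles=[]
for i,c in enumerate(G['s']):
    g=cv2.cvtColor(c['pixels'],cv2.COLOR_RGB2GRAY); u,v=proj(c,[555,-279,35])[0].astype(int)
    r=85;sub=cv2.resize(c['pixels'][v-r:v+r,u-r:u+r],None,fx=2,fy=2)
    roi=np.zeros_like(g);roi[v-r:v+r,u-r:u+r]=1
    tiles.append(sub)
    for th in(150,160):
        m=((g>th)&(roi>0)).astype(np.uint8); q,_=quad(m)
        w=np.array([atz(c,x,35)[:2] for x in q])
        print('blk',i,th,w.mean(0).round(1),'sides',[round(float(np.linalg.norm(w[j]-w[j-1]))) for j in range(len(w))])
    # hole rim: dark hole inside the top
    hull=np.zeros_like(g);cv2.fillConvexPoly(hull,q.astype(np.int32),1);hull=cv2.erode(hull,np.ones((9,9)))
    print('top median',np.median(g[(hull>0)]),'bg',np.median(g[(roi>0)&(hull==0)]))
for i,c in enumerate(G['g']):
    u,v=proj(c,[587,-15,100])[0].astype(int);r=34
    tiles.append(cv2.resize(c['pixels'][v-r:v+r,u-r:u+r],(340,340),interpolation=cv2.INTER_CUBIC))
    print('crop',i,u-r,v-r)
im=np.vstack([np.hstack(tiles[:2]),np.hstack(tiles[2:])]);im=cv2.resize(im,(600,600))
cv2.imwrite('pics/e.png',im[:,:,::-1])
E
python3 e.py
```

```text
blk 0 150 [ 522.4 -279.4] sides [16, 33, 22, 38]
blk 0 160 [ 574.1 -289.4] sides [25, 3, 11, 14]
top median nan bg 116.0
blk 1 150 [ 554.1 -277.8] sides [93, 93, 93, 94]
blk 1 160 [ 570.3 -291. ] sides [37, 8, 15, 19]
top median nan bg 119.0
crop 0 219 131
crop 1 218 132
  return _methods._mean(a, axis=axis, dtype=dtype,
  ret = ret.dtype.type(ret / rcount)
```

View pics/e.png

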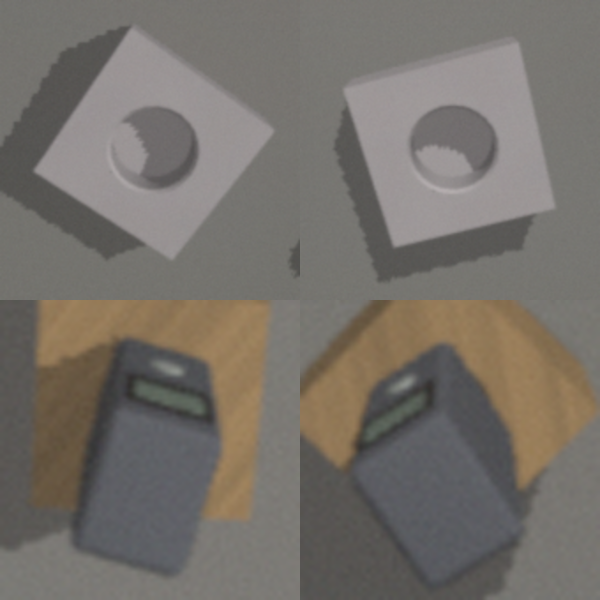

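The block's top face and socket are clear in both views. The gauge's top face has corners at crop pixels (120,105), (220,135), (178,277), (73,247) in view 0 and (50,162), (140,108), (222,230), (134,285) in view 1. The screen is on the short side.

```bash
cat > f.py <<'E'
from h import *
import pickle
from e import quad,G
print('-----')
C=[]
for i,c in enumerate(G['s']):
    g=cv2.GaussianBlur(cv2.cvtColor(c['pixels'],cv2.COLOR_RGB2GRAY),(0,0),1); u,v=proj(c,[555,-279,35])[0].astype(int)
    roi=np.zeros_like(g);roi[v-75:v+75,u-80:u+80]=1
    for th in(132,137,142):
        m=((g>th)&(roi>0)).astype(np.uint8); q,_=quad(m)
        w=np.array([atz(c,x,35)[:2] for x in q])
        print('blk',i,th,w.mean(0).round(1),'sides',[round(float(np.linalg.norm(w[j]-w[j-1]))) for j in range(len(w))])
        if th==137:C.append((c,q))
    # hole via ellipse fit: dark blob in filled top
    top=np.zeros_like(g);cv2.fillConvexPoly(top,C[-1][1].astype(np.int32),1);top=cv2.erode(top,np.ones((15,15)))
    med=np.median(g[top>0]);
    e=cv2.Canny(g,25,60)*top
    pts=np.argwhere(e>0)[:,::-1]; w=np.array([atz(c,p.astype(float),35)[:2] for p in pts]); ctr=np.array([atz(c,x,35)[:2] for x in C[-1][1]]).mean(0)
    r=np.hypot(*(w-ctr).T); k=(r>20)&(r<29); w=w[k]
    A=np.c_[2*w,np.ones(len(w))];s=np.linalg.lstsq(A,(w**2).sum(1),rcond=None)[0]
    print('hole',s[:2].round(1),np.sqrt(s[2]+s[:2]@s[:2]).round(1),len(w))
# triangulated block corners
a,b=C
for qa in a[1]:
    x,e=min((tri([(a[0],qa),(b[0],qb)]) for qb in b[1] if np.hypot(*(atz(a[0],qa,35)-atz(b[0],qb,35))[:2])<30),key=lambda r:sum(r[1]));print('corner',x.round(1),e)
T=[[(120,105),(220,135),(178,277),(73,247)],[(50,162),(140,108),(222,230),(134,285)]]
O=[(219,131),(218,132)]; W=[]
for c,t,o in zip(G['g'],T,O):
    px=(np.array(t,float)+.5)/300*68+o-.5
    w=np.array([atz(c,p,145)[:2] for p in px]);W.append((c,px))
    d=w[0]+w[1]-w[2]-w[3]
    print('handle',w.mean(0).round(1),'-x az',np.degrees(np.arctan2(d[1],d[0])).round(1),[round(float(np.linalg.norm(w[j]-w[j-1])),1) for j in range(4)])
for j in range(4): print(tri([(W[0][0],W[0][1][j]),(W[1][0],W[1][1][j])]))
E
python3 f.py 2>&1 | sed '1,/-----/d'
```

```text
blk 0 132 [ 554.3 -277.8] sides [95, 93, 95, 93]
blk 0 137 [ 554.2 -277.8] sides [93, 94, 92, 94]
blk 0 142 [ 554.1 -278.1] sides [93, 92, 93, 93]
hole [ 553.1 -277.5] 23.7 183
blk 1 132 [ 553.6 -277.8] sides [94, 96, 95, 95]
blk 1 137 [ 554.  -278.1] sides [94, 95, 93, 94]
blk 1 142 [ 554.3 -277.4] sides [94, 93, 92, 94]
hole [ 553.8 -278.2] 24.4 228
corner [ 496.8 -311.3   35.1] [0.5, 0.5]
corner [ 520.9 -220.8   36.2] [0.5, 0.5]
corner [ 609.9 -245.2   38.8] [0.6, 0.6]
corner [ 587.1 -334.9   35.1] [0.1, 0.1]
handle [584.5 -17.5] -x az -176.9 [33.1, 22.0, 33.0, 23.8]
handle [583.7 -16.6] -x az -177.1 [33.0, 22.5, 32.2, 22.9]
(array([568.62668341, -29.22630692, 142.63345983]), [0.5, 0.5])
(array([568.20668061,  -6.79313313, 140.49034994]), [0.2, 0.2])
(array([600.07350868,  -4.55870358, 144.00808388]), [0.6, 0.6])
(array([602.55332943, -28.15574797, 140.53680819]), [0.5, 0.5])
```

```bash
cat > g.py <<'E'
from h import *
L=np.array([[-2.6,2.6],[-.5,2.12],[-1.47,1.34],[.16,2.42],[-1.27,4.41],[.06,2.06],[-2.6,2.6]])
def mar(p,q):
    j=env.ik(list(map(float,p)),list(map(float,q)))
    if j is None: return None
    j=np.array(j);return round(float(np.minimum(j-L[:,0],L[:,1]-j).min()),2)
print('pick',mar((620.8,237.5,48),down(np.radians(154))),mar((620.8,237.5,48),down(np.radians(-26))))
print('gauge',[(y,mar((584.3,-17,z),down(np.radians(y)))) for y in(3,183) for z in (105,190)])
M=np.array([554,-278,85])
def meas(phi,spin,back):
    # tool z=-n ; spin about n
    n=R.from_euler('z',phi,degrees=True)*R.from_euler('y',18,degrees=True)
    q=(n*R.from_euler('z',spin,degrees=True)*R.from_euler('x',180,degrees=True))
    return M+back*n.apply([0,0,1]),q.as_quat()
if __name__=='__main__':
  for phi in range(0,360,30):
    s=[(sp,mar(*meas(phi,sp,90)),mar(*meas(phi,sp,150))) for sp in range(0,360,45)]
    print(phi,'place',mar((554,-278,58),down(np.radians(phi))),[x for x in s if x[1] is not None and x[2] is not None])
E
python3 g.py
```

```text
pick 0.82 0.48
gauge [(3, 0.41), (3, 0.39), (183, 0.67), (183, 0.75)]
0 place 0.35 [(0, 0.31, 0.3), (45, 0.45, 0.33), (90, 0.47, 0.34), (135, 0.48, 0.35), (180, 0.48, 0.36), (225, 0.02, 0.01), (270, 0.19, 0.19), (315, 0.19, 0.19)]
30 place 0.44 [(0, 0.39, 0.38), (45, 0.52, 0.49), (90, 0.62, 0.5), (135, 0.62, 0.5), (180, 0.15, 0.16), (270, 0.19, 0.19), (315, 0.26, 0.25)]
60 place 0.54 [(0, 0.46, 0.46), (45, 0.59, 0.58), (90, 0.71, 0.69), (135, 0.52, 0.53), (180, 0.02, -0.0), (225, 0.18, 0.18), (270, 0.12, 0.18), (315, 0.35, 0.35)]
90 place 0.63 [(0, 0.53, 0.54), (45, 0.64, 0.64), (90, 0.68, 0.73), (135, 0.11, 0.12), (225, 0.17, 0.17), (270, 0.29, 0.35), (315, 0.41, 0.44)]
120 place 0.72 [(0, 0.53, 0.56), (45, 0.53, 0.57), (90, 0.33, 0.37), (180, 0.15, 0.16), (225, 0.27, 0.42), (270, 0.37, 0.46), (315, 0.49, 0.54)]
150 place 0.73 [(0, 0.47, 0.49), (45, 0.38, 0.45), (135, 0.14, 0.04), (180, 0.14, 0.5), (225, 0.31, 0.45), (270, 0.46, 0.48), (315, 0.46, 0.48)]
180 place 0.43 [(0, 0.33, 0.4), (90, 0.15, 0.14), (135, 0.15, 0.17), (180, 0.24, 0.24), (225, 0.43, 0.43), (270, 0.5, 0.54), (315, 0.51, 0.54)]
210 place 0.14 [(0, 0.02, 0.04), (45, 0.17, 0.17), (90, 0.17, 0.17), (135, 0.22, 0.16), (180, 0.39, 0.35), (225, 0.54, 0.51), (270, 0.64, 0.66), (315, 0.42, 0.46)]
240 place 0.05 [(0, 0.06, 0.01), (45, 0.18, 0.18), (90, 0.17, 0.18), (135, 0.36, 0.32), (180, 0.51, 0.47), (225, 0.64, 0.61), (270, 0.67, 0.68), (315, 0.12, 0.12)]
270 place 0.19 [(0, 0.19, 0.19), (45, 0.19, 0.19), (90, 0.32, 0.29), (135, 0.47, 0.41), (180, 0.55, 0.44), (225, 0.58, 0.47), (270, 0.24, 0.25), (315, 0.01, 0.08)]
300 place 0.19 [(0, 0.19, 0.19), (45, 0.28, 0.23), (90, 0.39, 0.28), (135, 0.43, 0.31), (180, 0.45, 0.33), (225, 0.47, 0.34), (270, 0.07, 0.07), (315, 0.16, 0.12)]
330 place 0.16 [(0, 0.17, 0.19), (45, 0.36, 0.24), (90, 0.39, 0.26), (135, 0.41, 0.28), (180, 0.42, 0.29), (225, 0.18, 0.19), (270, 0.01, 0.01), (315, 0.19, 0.19)]
```

```bash
cat > p.py <<'E'
from h import *
q=down(np.radians(154)).tolist()
env.movep([600,-50,290],down(np.radians(170)).tolist())
env.movep([620.8,237.5,170],q)
env.move_straight([620.8,237.5,48],max_speed=120)
env.close_gripper(force=45); print('gap',env.read_finger_gap(),env.read_finger_force(),env.read_tcp_pos(),env.read_wrist_force())
env.move_straight([620.8,237.5,110],max_speed=120)
print('gap',env.read_finger_gap(),env.read_finger_force(),env.read_wrist_force())
env.move_straight([620.8,237.5,270],max_speed=250)
q2=down(np.radians(90)).tolist()
env.movep([554,-278,270],q2)
env.move_straight([554,-278,98],max_speed=150)
print(env.read_tcp_pos(),R.from_quat(env.read_tcp_rot()).as_matrix()[:,2],env.read_wrist_force(),env.read_finger_force(),env.read_t())
c=cam('wrist');s=cam('scene');u,v=proj(s,[554,-278,50])[0].astype(int)
im=np.hstack([cv2.resize(c['pixels'],(400,300)),cv2.resize(s['pixels'][v-45:v+45,u-60:u+60],(400,300))]);cv2.imwrite('pics/p.png',im[:,:,::-1])
E
python3 p.py
```

```text
gap 0.5005989343011513 46.08292651595548 [621.06335136 237.57586272  48.54544639] [-1.21725296 -0.59855498  3.59145303]
gap 0.5003385912476176 45.96710618119687 [-0.65216901  0.92958114 -2.34183095]
[ 554.51296329 -278.32949429   98.95963837] [ 1.41056277e-03 -5.27321259e-04 -9.99998866e-01] [ 0.73404223  0.45253294 -1.51758768] 46.02079454110935 21.5917
```

View pics/p.png

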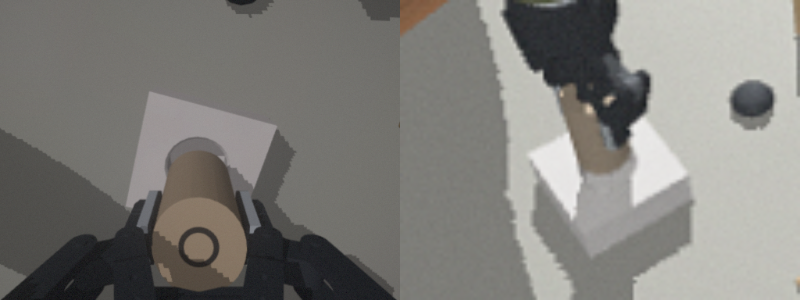

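The piece is held upright over the socket, with the mouth visible just behind its foot at about (197,153). Lowering now with force checks.

```bash
cat > l.py <<'E'
from h import *
f0=np.array(env.read_wrist_force());x,y=554,-278
for z in(86,80,76,72,68,65,62.5,61,60,59,58,57,56,55,54):
    env.move_straight([x,y,z],max_speed=60)
    f=np.array(env.read_wrist_force())-f0;p=np.array(env.read_tcp_pos())
    print(z,p.round(1),f.round(1))
    if f[2]>6 or np.hypot(*f[:2])>12: break
print(env.read_t())
E
python3 l.py
```

```text
86 [ 553.7 -277.8   85.4] [1.2 0.4 0.5]
80 [ 553.8 -277.9   79.6] [ 0.4 -0.6 -0.6]
76 [ 553.9 -277.9   75.8] [ 1.3  0.5 -0.1]
72 [ 553.8 -277.9   71.7] [1.3 0.6 0.5]
68 [ 553.8 -277.9   67.7] [ 0.9  1.3 -0.4]
65 [ 553.9 -277.9   64.8] [ 1.2  1.4 -0.9]
62.5 [ 553.9 -278.    62.3] [ 0.2  0.2 -0.3]
61 [ 554.  -278.    60.9] [ 0.1  0.3 -1.2]
60 [ 554. -278.   60.] [ 0.5  0.1 -0. ]
59 [ 553.9 -278.    58.9] [ 1.1  0.1 -0. ]
58 [ 554.1 -278.2   58.5] [-1.7  1.5  8. ]
24.5417
```

```bash
sed -i 's/0\*a+3\]/0*a+max(3,zfoot)]/; s/np.c_\[20\*np.cos(a),20\*np.sin(a),0\*a\]/np.c_[20*np.cos(a),20*np.sin(a),0*a+zfoot]/' fit.py
cat > m.py <<'E'
from h import *
from fit import fit
env.open_gripper(); env.pause(.2)
env.move_straight([554,-278,225],max_speed=250)
S=[];P=np.array([554,-278.])
for yw in(90,150):
    a=np.radians(yw+180); env.movep([*(P-15*np.array([np.cos(a),np.sin(a)])),225],down(np.radians(yw)).tolist())
    env.pause(.15); c=cam('wrist');S.append(c)
o=[]
for c in S:
    r=tip_of(c,'mark');print([(np.round(x['location'],1).tolist(),round(x['conf'],2)) for x in r[:2]],proj(c,[554,-278,85])[0].round(1))
    if r:o.append((c,r[0]['location']))
if len(o)>1:print(tri(o))
print(env.read_t())
fit(S,[554,-278],z0=10,zfoot=25,yaws=range(210,330,20))
im=np.hstack([cv2.resize(c['pixels'],(400,300)) for c in S]);cv2.imwrite('pics/m.png',im[:,:,::-1])
E
python3 m.py
```

```text
[([255.1, 193.4], 0.94)] [253.5 195.5]
[([256.1, 195.8], 0.66)] [254.3 195.4]
(array([ 555.47035477, -277.02404925,   83.19133159]), [0.2, 0.2])
27.725
xy [ 554.3 -278.8] yaw 292.4 0.25768196023891266 [0.216 0.041]
0 0.356 30 0.411 60 0.453 90 0.475 120 0.483 150 0.463 180 0.422 210 0.372 240 0.317 270 0.275 300 0.265 330 0.304
```

View pics/m.png

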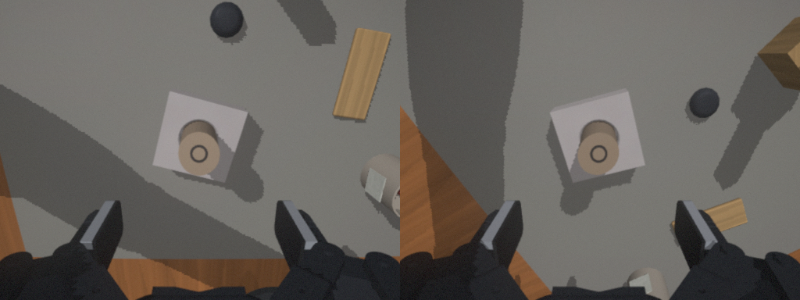

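Piece seated: the ring shows at about (255,194) in both full-frame views, centred in the socket. Now the gauge.

```bash
cat > k.py <<'E'
from h import *
import pickle
from fit import fit
for c in pickle.load(open('S.pkl','rb')): fit([c],[620.8,237.3],yaws=(310,340));print()
q=down(np.radians(183)).tolist(); P=[584.2,-17]
env.movep([*P,235],q)
env.move_straight([*P,105],max_speed=120)
print(env.read_tcp_pos(),env.read_wrist_force())
env.close_gripper(force=45); print('gap',env.read_finger_gap(),env.read_finger_force(),env.read_tcp_pos(),env.read_wrist_force())
env.move_straight([*P,200],max_speed=120); env.pause(.2)
print('gap',env.read_finger_gap(),env.read_finger_force(),env.read_wrist_force(),env.read_t())
S=[cam('wrist'),cam('scene'),cam('top')]
n=np.array(env.read_tcp_pos())-[0,0,93]; print('expect tip',n.round(1))
for c in S: print([(np.round(x['location'],1).tolist(),round(x['conf'],2)) for x in tip_of(c,'gauge_tip')[:2]],proj(c,n)[0].round(1))
c=S[1];u,v=proj(c,n+[0,0,40])[0].astype(int)
im=np.hstack([cv2.resize(S[0]['pixels'],(400,300)),cv2.resize(c['pixels'][v-45:v+45,u-60:u+60],(400,300))]);cv2.imwrite('pics/k.png',im[:,:,::-1])
E
python3 k.py
```

```text
xy [621.6 236.9] yaw 331.8 0.010771001150747986 [0.011]
0 0.038 30 0.066 60 0.089 90 0.106 120 0.114 150 0.115 180 0.112 210 0.104 240 0.088 270 0.066 300 0.038 330 0.012 
xy [621.8 236.5] yaw 333.7 0.011879765278831186 [0.012]
0 0.028 30 0.051 60 0.07 90 0.088 120 0.101 150 0.109 180 0.111 210 0.102 240 0.085 270 0.063 300 0.036 330 0.014 
xy [621.5 236.1] yaw 341.0 0.013776563329336137 [0.014]
0 0.026 30 0.051 60 0.075 90 0.096 120 0.11 150 0.115 180 0.111 210 0.102 240 0.085 270 0.06 300 0.035 330 0.017 
[584.70828129 -17.06341596 105.75258325] [-0.88263899 -0.25216067  0.29319003]
gap 0.2981293905609109 44.36350464820862 [584.34327698 -16.92889539 105.20243846] [-0.97520623  0.25265035  2.66288883]
gap 0.29833973150050297 44.194700717926025 [ 1.02597171  0.47665915 -1.56306655] 31.6833
expect tip [584.1 -17.1 106.7]
[([254.6, 200.6], 0.6)] [255.3 199.1]
[] [249.5 191.8]
[([336.8, 133.0], 0.31)] [270.7 192.8]
```

View pics/k.png

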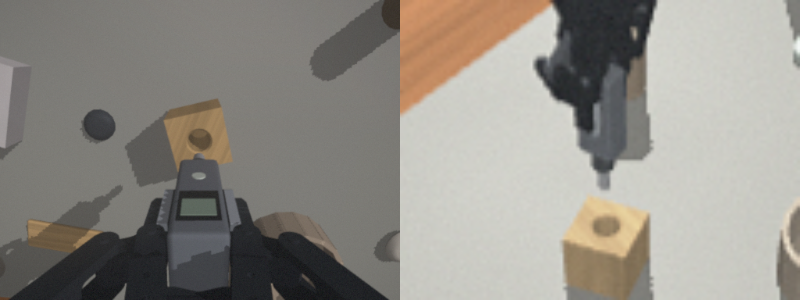

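The gauge hangs straight in the jaws, clear of the holder, with its tip at (254.6,200.6), where it was expected. Bring it to the face.

```bash
cat > n.py <<'E'
from h import *
M=np.array([554.4,-277.8,85]);phi=90
N=R.from_euler('z',phi,degrees=True)*R.from_euler('y',18,degrees=True);n=N.apply([0,0,1])
q=(N*R.from_euler('z',93,degrees=True)*R.from_euler('x',180,degrees=True)).as_quat().tolist()
def go(b,v): env.move_straight((M+b*n).tolist(),max_speed=v)
env.movep((M+160*n).tolist(),q)
go(105,100);env.pause(.3)
avg=lambda:np.mean([env.read_wrist_force() for _ in range(1)],0)
def f():
    a=[]
    for _ in range(5): a.append(env.read_wrist_force());env.pause(.02)
    return np.mean(a,0)@n
f0=f();print('t',env.read_t(),f0)
for b in(97,94,92,90.5,89,88,87):
    go(b,40); df=f()-f0; p=np.array(env.read_tcp_pos())
    print(b,'back',((p-M)@n).round(2),'lat',(p-M-((p-M)@n)*n).round(1),'df',df.round(2))
    if df>4: break
print(env.read_t(),env.read_finger_force(),np.degrees(np.arccos(-R.from_quat(env.read_tcp_rot()).as_matrix()[:,2]@n)))
c=cam('wrist');s=cam('scene');u,v=proj(s,M)[0].astype(int)
for k in(c,s): print([(t,np.round(x['location'],1).tolist(),round(x['conf'],2)) for t in('mark','gauge_tip') for x in tip_of(k,t)[:1]],proj(k,M)[0])
im=np.hstack([cv2.resize(c['pixels'],(400,300)),cv2.resize(s['pixels'][v-45:v+45,u-60:u+60],(400,300))]);cv2.imwrite('pics/n.png',im[:,:,::-1])
E
python3 n.py
```

```text
t 33.9333 -1.8379714217009089
97 back 96.93 lat [-0. -0.  0.] df 0.33
94 back 94.0 lat [ 0. -0.  0.] df 0.45
92 back 92.15 lat [ 0.2 -0.1  0. ] df 1.49
90.5 back 90.56 lat [ 0.1 -0.   0. ] df 1.83
89 back 89.05 lat [ 0.1 -0.   0. ] df 2.45
88 back 88.03 lat [ 0. -0.  0.] df 2.73
87 back 87.01 lat [ 0.  0. -0.] df 3.16
36.3667 44.54404056072235 0.0010697896215390492
[('mark', [255.0, 203.6], 0.92), ('gauge_tip', [253.5, 200.0], 0.41)] [255.38596863 201.75135812]
[('mark', [178.9, 250.0], 0.53)] [178.22743147 248.49681626]
```

View pics/n.png

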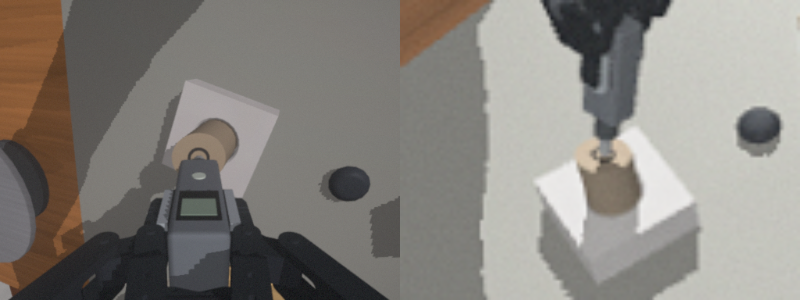

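The tip sits inside the ring, at about (255,202) in the wrist view and (179,249) in the scene view. The force slope matches the spring at about 6 mm. Handing in.

```bash
python3 -c "
from h import *
env.pause(.3);print(env.read_wrist_force(),env.read_finger_force());print(env.hand_in())"
```

```text
[-0.29925213  0.24963236  0.43001309] 44.54002797603607
the job is handed in; nothing more can be done
None
```

The job is handed in with the gauge still held on the mark, but no verdict came back: by my readings the test piece is on the socket floor and released, and the tip is in the ring, square to the face and about 6 mm in at roughly 3 N.

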